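# Back off the knurled nut of a tile clamp by two counted turns

## Task

Loosen the big round knurled nut on the tile clamp by rolling it anticlockwise (seen from above) with a fingertip laid lightly on its rim: bring its steel pointer line the short way left to the fixed tooth on the clamp bar, then go on for two more full turns, and stop with the line at the tooth again. Do not grip the nut or press hard on it, leave the jar, mallet, spanner and hand drill where they are, and finish with the hand clear.

Things in the scene. Friction and masses are not known exactly. Their poses are not given: they have to be found in the camera images.
- clamp: Tile clamp fixed to the counter: plywood board 140 x 300 x 18 mm (x, y), a white tile 100 mm square on its +y end, a dark steel bar 36 x 230 mm along y over it (top 38 mm above the counter) with the nut in its middle. Origin: board's underside, on the counter, straight below the nut's axis; z up. A fixed 12 mm stud stands through the nut, its top 88 mm above the counter.
- sleeve: The black nut with the sprung sleeve it turns on: 100 mm across its knurled rim, 22 mm thick, flat top face out to 47 mm radius. Origin on the axis 20 mm below the top face; this body does not turn, only sinks. The nut can be pushed straight down 12 mm, then is solid: it starts to sink at about 2.5 N, each mm more takes 0.5 N (5 mm: 5 N). Let go, it springs back.
- collar_top (a point): Centre of the nut's flat top face, on its axis, 76 mm above the counter when not pressed; sinks with the nut, does not turn. A fingertip set on the top face 30 to 45 mm from here, pushed 4 to 6 mm down and moved round in a circle takes the nut along by friction with little slip.
- collar (a joint): Turn of the nut, rad, growing anticlockwise seen from above (loosening). Does not wrap: 0 when the pointer line first meets the tooth, 6.28 one full turn later, 12.57 after two. It starts between -1.4 and -0.2 (line up to 80 degrees clockwise of the tooth). Turning takes 0.03 N m; it stays where it is left, and does not rise or fall as it turns.
- pointer (a point): Outer end of the steel pointer line, a flush radial strip 7 mm wide on the nut's top face from 10 to 46 mm radius; it turns with the nut.
- mark (a point): Point of the fixed steel index tooth on the clamp bar, 54 mm from the nut's axis in the clamp's -y direction and 52 mm above the counter (below the nut's top), pointing at the axis.
- jar: Clear glass jar with steel lid, 80 mm across, 110 mm tall; origin centre of underside. Leave alone.
- mallet: Black rubber mallet lying down, head 60 mm across and 90 mm long, wooden handle 220 mm to its -x; origin below the head. Leave alone.
- spanner: Steel spanner 190 mm long, lying flat beyond the clamp, origin under its middle. Leave alone.
- drill: Orange-handled hand drill lying down, about 290 mm long along its x, 75 mm high; origin under its frame. Leave alone.

How it is judged:
By the outcome, as a careful person would: the job done as asked, in the order asked, and still so for the second after the job is handed in, with the robot touching nothing.
It also fails if it takes over 67 s, if anything falls off the work surface, if the arm or the gripper's body presses on something with over 40 N, if the wrist force passes 120 N, or if a joint passes its speed limit or range.

## Robot

A 7-joint arm with a two-finger parallel gripper is mounted at the origin on the work surface. World frame = base frame: x ahead of the robot, y to its left, z up, the work surface at z = 0. Lengths are in m, angles in rad, forces in N, time in s.
With the tool pointing down it reaches from about 0.4 to 0.85 m from the base axis. Payload 4.5 kg.
Tool frame: the origin (TCP) lies midway between the tips of the shut fingers; the grasp point (between the pads) lies 19 mm behind it; y points along the fingers, z is the direction in which the jaws open and shut, and the axes are right-handed (so a half turn about y gives the same grasp; the last joint's range is limited). The gripper opens to 88 mm and grips with 3 to 60 N. Pads are 18 mm wide; open, the fingers measure 123 mm over their backs; the gripper's body (75 mm by 187 mm) begins 45 mm behind the grasp point.
Start: joints at [1.143, 0.689, -0.195, 1.565, 0.157, 0.902, -0.215], TCP at [0.279, -0.56, 0.239] pointing down, gripper open.
Joint ranges: [-3.01, 3.01], [-0.46, 2.08], [-1.47, 1.51], [0.13, 2.56], [-1, 4.14], [0.04, 2.09], [-2.66, 2.66]. Speed limits (rad/s): [2.57, 2.57, 3.14, 3.14, 3.14, 3.14, 3.14].

## Interface

Orientations are given as a unit quaternion [x, y, z, w].
In Python, from plant import r, snapshot, get_calibration, job, boxes_of gives the robot as it stands. The module is installed in compiled form; this text tells all that it offers.
- The arm moves only by the shell command python3 -m handwheel 'ROWS' [OPENING] [FORCE]. ROWS is JSON, a list that holds one entry, the list of rows, each a list of 6 numbers: the shift along the tool's x, y, z as a fraction of full scale, then the turn, a rotation vector about the tool's x, y, z as a fraction of full scale. In form: [[[x, y, z, wx, wy, wz], ...]]. A call has 1 to 12 rows; each row is the pose to reach, as a shift and turn from the pose commanded when the call began, along the tool's axes at that moment, turning the shorter way round; what a row does not reach only later rows make up. Full scale, the value 1, is 100 cm for a shift and 180 degrees for a turn. A row lasts 1/12 s, in which the tool goes at most 41.7 mm and 7.16 degrees, less where a joint would pass 70% of its speed; a pose out of reach is approached as far as the arm can. A call with a number of a shift or a turn outside -1 to 1 is refused whole. A call with a gripper value outside its range is refused whole. OPENING is the opening, from -1 (shut) to 1 (fully open), set as the call begins (- or left out, the last holds). The fingers move at their own pace and stop on an object; FORCE is the grip in N (left out, the last holds). Time passes only in rows, so rows that repeat a pose let the fingers close. It gives the time, the measured TCP pose, the force and the opening at its end, in the units of the state.
- r.get_state(): the state, without advancing time (a new reading comes with each control period).
- snapshot(name): name is "scene" or "top" or "wrist"; returns the picture (384x512x3 uint8, red, green, blue); there is no depth.
- get_calibration(name): a dict with "fx", "fy", "cx", "cy" (pixels), "T" (4x4, takes a point from camera to world coordinates). Camera axes: x right, y down, z forward; pixel columns grow to the right and rows downward; lengths in m; the calibration is good to about 2 mm. A picture is of the moment at which its call begins: read the wrist's pose just before it. get_calibration takes no time and is no camera call; for the wrist camera it gives the pose at the moment of the call.
- job.finish_job(): hands the job in, once; it reports no verdict.
Trained networks look in the newest picture that a camera, given by its name, has taken for a name from the list of things; names that differ only in an ending like _2 or _b are one class to them, and where a whole thing is asked for, a point or a joint stands for the part that bears it (a point fixed in the world has none). Each returns a list of dicts, best first, with "confidence" (0 to 1); they miss things now and then, are a little off and sometimes report something else, mostly with a low value. They report only what shows in the picture. A call takes as long as a camera call.
- boxes_of(thing, camera): "bbox" ([left, top, right, bottom] in pixels, round what is visible of it).
The state is a dict: "clock": time; "q": joint angles; "qd": joint speeds; "joint_torque": joint torques, N m; "tool_pos": TCP position; "eef_rot": TCP orientation; "contact_force": force on the tool from outside, world axes, zero at the start; "moment": the same for the moment, N m; "opening": opening from 0.0 (shut) to 1.0 (fully open).
Only numpy, scipy, OpenCV 4.12 (cv2) and the standard library are available. Lean on these libraries where they do the work, as an engineer would, in place of code of your own. Each camera call takes 0.05 s, during which the arm holds its last target. There are 200 camera calls.

## Working session

There is one attempt and no reset: what is moved stays moved. The work goes in short steps, Python scripts to look and compute and a shell command to move; the robot and the scene stay as the last step left them, time stands still between calls to the robot, and variables do not carry over. Pictures are saved under pics/ and viewed, about 8 in all and at most 12, crops included, and the job is handed in when it is done.

```bash
mkdir -p pics
python3 - <<'E'
from plant import r, snapshot, get_calibration, boxes_of
import cv2, numpy as np
s=r.get_state(); print({k:np.round(v,3).tolist() for k,v in s.items()})
for n in ["scene","top"]:
    im=snapshot(n); cv2.imwrite(f"pics/{n}0.png",im[:,:,::-1])
    c=get_calibration(n); print(n,c["fx"],c["cx"],c["cy"],np.round(c["T"],3).tolist())
    for t in ["sleeve","clamp","jar","mallet","drill","spanner","collar","pointer"]:
        print(t,[(np.round(b["bbox"],1).tolist(),round(b["confidence"],2)) for b in boxes_of(t,n)[:2]])
a=[cv2.imread(f"pics/{n}0.png") for n in ["scene","top"]]
cv2.imwrite("pics/a.png",a[1]); cv2.imwrite("pics/b.png",a[0])
E
```

```text
{'clock': 0.0, 'q': [1.143, 0.69, -0.194, 1.566, 0.157, 0.903, -0.215], 'qd': [0.001, -0.001, 0.0, 0.001, 0.0, 0.001, 0.0], 'joint_torque': [0.0, -52.756, -1.266, -15.343, -0.053, 0.007, 0.0], 'tool_pos': [0.278, -0.559, 0.238], 'eef_rot': [-0.162, 0.689, -0.688, 0.162], 'contact_force': [-0.374, 0.383, 0.256], 'moment': [0.043, 0.008, 0.031], 'opening': 0.998}
scene 366.0046599099822 258.87702740922816 196.674088979801 [[-0.593, 0.668, -0.45, 1.054], [0.805, 0.48, -0.347, 0.408], [-0.016, -0.568, -0.823, 0.907], [0.0, 0.0, 0.0, 1.0]]
sleeve [([256.9, 167.4, 289.3, 197.3], 0.66)]
clamp [([221.7, 170.3, 327.9, 219.6], 0.77)]
jar [([367.8, 194.7, 400.4, 238.3], 0.55)]
mallet [([119.2, 110.9, 184.8, 161.9], 0.8)]
drill [([377.7, 246.4, 424.1, 352.6], 0.64)]
spanner [([176.7, 218.5, 236.1, 264.0], 0.67)]
collar [([257.6, 167.8, 294.3, 196.2], 0.63)]
pointer [([255.9, 167.6, 293.5, 197.3], 0.73)]
top 383.8678827268674 255.35102706734625 199.6229033834252 [[-0.002, -0.999, 0.053, 0.537], [-1.0, 0.002, -0.013, 0.069], [0.013, -0.053, -0.998, 1.163], [0.0, 0.0, 0.0, 1.0]]
sleeve [([235.1, 206.0, 268.7, 239.7], 0.71)]
clamp [([200.6, 180.5, 307.4, 267.2], 0.77), ([237.6, 207.2, 268.0, 243.2], 0.49)]
jar [([131.9, 236.8, 169.3, 267.1], 0.68), ([199.6, 179.7, 302.9, 265.1], 0.68)]
mallet [([386.2, 165.2, 422.9, 255.3], 0.92)]
drill [([89.3, 151.5, 113.6, 250.8], 0.76)]
spanner [([242.7, 137.2, 297.7, 152.1], 0.65)]
collar [([236.2, 208.3, 272.9, 238.4], 0.81), ([237.2, 206.1, 268.2, 240.5], 0.6)]
pointer [([239.9, 205.3, 272.5, 244.4], 0.55)]
```

View pics/a.png

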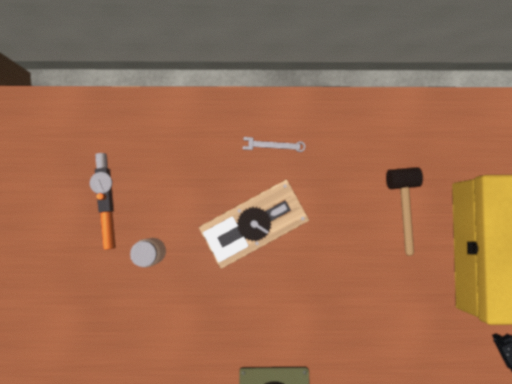

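View pics/b.png

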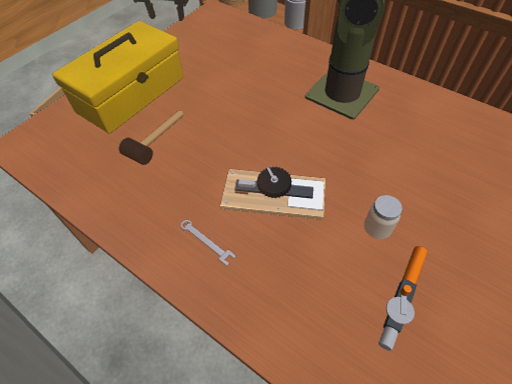

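The clamp sits mid-image in top view: nut at about (254,224), tooth side up-right along the bar towards (288,207), and pointer line down-right to about (267,234). That is roughly 65° clockwise of the tooth. Next I'll localise it.

```bash
cat > h.py <<'E'
import numpy as np, cv2
from scipy.spatial.transform import Rotation as R
from plant import r, snapshot, get_calibration, boxes_of
def ray(c,u,v,z):
    T=np.array(c["T"]); d=T[:3,:3]@np.array([(u-c["cx"])/c["fx"],(v-c["cy"])/c["fy"],1]); o=T[:3,3]
    return o+d*(z-o[2])/d[2]
def proj(c,p):
    T=np.array(c["T"]); q=T[:3,:3].T@(np.array(p)-T[:3,3]); return q[0]/q[2]*c["fx"]+c["cx"], q[1]/q[2]*c["fy"]+c["cy"]
def pose():
    s=r.get_state(); return np.array(s["tool_pos"]), R.from_quat(s["eef_rot"])
E
python3 - <<'E'
from h import *
im=cv2.imread("pics/top0.png"); c=get_calibration("top")
for n,u,v in [("nut",254,223.5),("ptr",267,234)]: print(n,ray(c,u,v,.076))
cs=get_calibration("scene"); print("scene nut",ray(cs,274.5,181.5,.07))
print("board corners",[ray(c,u,v,.018).round(3).tolist() for u,v in [(287,181),(307,217),(221,267),(200,233)]])
p,q=pose(); print("tool axes cols\n",q.as_matrix().round(3))
crop=cv2.resize(im[170:275,190:315],None,fx=6,fy=5.7,interpolation=cv2.INTER_CUBIC); cv2.imwrite("pics/c.png",crop[:598])
w=get_calibration("wrist"); T=np.array(w["T"]); print(w["fx"],T.round(3)); print("cam in tool",q.inv().apply(T[:3,3]-p).round(3), (q.as_matrix().T@T[:3,:3]).round(2))
E
```

```text
nut [0.52761445 0.05790436 0.076     ]
ptr [0.49792727 0.02125953 0.076     ]
scene nut [0.52765425 0.05938813 0.07      ]
board corners [[0.654, -0.042, 0.018], [0.546, -0.101, 0.018], [0.399, 0.155, 0.018], [0.499, 0.218, 0.018]]
tool axes cols
 [[-0.895  0.     0.446]
 [-0.446 -0.    -0.895]
 [ 0.    -1.     0.   ]]
278.3249305699983 [[ 0.446 -0.865 -0.229  0.338]
 [-0.895 -0.431 -0.114 -0.529]
 [ 0.     0.256 -0.967  0.383]
 [ 0.     0.     0.     1.   ]]
cam in tool [-0.067 -0.145 -0.001] [[-0.    0.97  0.26]
 [ 0.   -0.26  0.97]
 [ 1.    0.    0.  ]]
```

View pics/c.png

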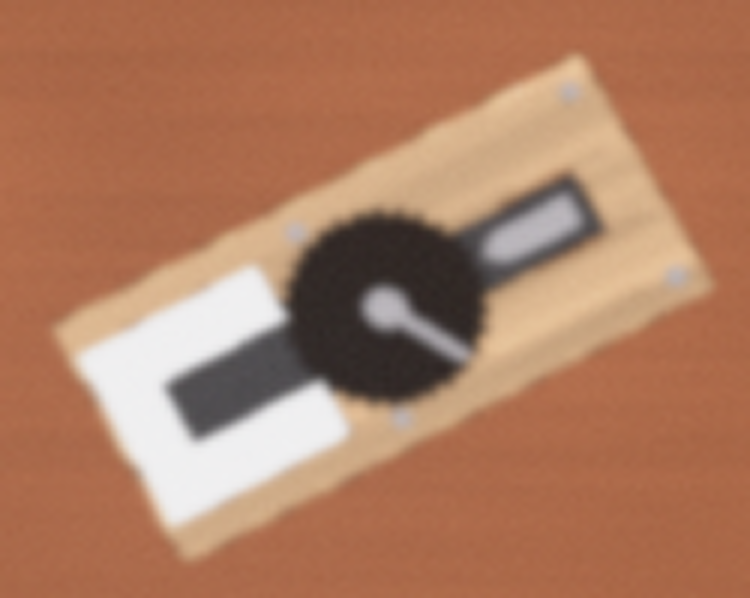

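Run:
```python
from h import *
c=get_calibration("top");cs=get_calibration("scene");p,q=pose()
print(proj(c,p),proj(cs,p)); 
for z in (0,.15,.2): print(z,ray(c,455,185,z).round(3),ray(c,455,310,z).round(3),ray(cs,140,128-0,z).round(3), ray(cs,182,80,z).round(3))
```

```text
(np.float64(513.2104820473235), np.float64(327.85422193606064)) (np.float64(167.34276237383523), np.float64(17.910011244370423))
0 [ 0.643 -0.559  0.   ] [ 0.266 -0.547  0.   ] [ 0.566 -0.484  0.   ] [ 0.289 -0.544  0.   ]
0.15 [ 0.629 -0.478  0.15 ] [ 0.301 -0.468  0.15 ] [ 0.646 -0.337  0.15 ] [ 0.415 -0.387  0.15 ]
0.2 [ 0.625 -0.451  0.2  ] [ 0.312 -0.441  0.2  ] [ 0.673 -0.288  0.2  ] [ 0.457 -0.334  0.2  ]
```

```bash
M="python3 -m handwheel"
python3 -m handwheel '[[[-0.112,-0.03,-0.224,0,0,0],[-0.112,-0.03,-0.224,0,0,0],[-0.112,-0.03,-0.224,0,0,0],[-0.112,-0.03,-0.224,0,0,0],[-0.112,-0.03,-0.224,0,0,0],[-0.112,-0.03,-0.224,0,0,0],[-0.444,0.069,-0.467,0,0.147,0],[-0.444,0.069,-0.467,0,0.147,0],[-0.444,0.069,-0.467,0,0.147,0],[-0.444,0.069,-0.467,0,0.147,0],[-0.444,0.069,-0.467,0,0.147,0],[-0.444,0.069,-0.467,0,0.147,0]]]' -1 20
python3 - <<'E'
from h import *
p,q=pose(); print(p.round(4),q.as_matrix().round(3), q.inv().apply(np.array([.467,.057,.17])-p).round(4), (R.from_matrix([[-1,0,0],[0,0,-1],[0,-1,0]]).inv()*q).as_rotvec(degrees=True).round(2))
E
```

```text
clock: 1.9
tool_pos: [0.385, -0.106, 0.2136]
eef_rot: [-0.001, -0.707, 0.707, -0.0]
contact_force: [1.2, 0.2, 0.9]
opening: 0.121
[ 0.385  -0.106   0.2136] [[-1.     0.001 -0.001]
 [ 0.001 -0.001 -1.   ]
 [-0.001 -1.     0.001]] [-0.0817  0.0436 -0.1631] [0.04 0.07 0.07]
```

Tool axes now line up with the world: x = −X, y = −Z, z = −Y.

```bash
python3 -m handwheel '[[[-0.082,0.044,-0.163,0,0,0],[-0.082,0.044,-0.163,0,0,0],[-0.082,0.044,-0.163,0,0,0],[-0.082,0.044,-0.163,0,0,0],[-0.082,0.044,-0.163,0,0,0],[-0.082,0.044,-0.163,0,0,0],[-0.082,0.044,-0.163,0,0,0]]]'
python3 - <<'E'
from h import *
p,q=pose(); c=get_calibration("wrist"); im=snapshot("wrist"); cv2.imwrite("pics/w1.png",im[:,:,::-1]); print(p.round(4)); np.save("w1T.npy",c["T"])
print("nut px",proj(c,[.527,.057,.076]))
print([(np.round(b["bbox"],1).tolist(),round(b["confidence"],2)) for b in boxes_of("collar","wrist")[:2]])
E
```

```text
clock: 2.48
tool_pos: [0.4663, 0.0566, 0.1694]
eef_rot: [-0.001, 0.707, -0.707, 0.001]
contact_force: [-0.7, -0.3, -0.2]
opening: 0.005
[0.4663 0.0566 0.1694]
nut px (np.float64(259.2465717592029), np.float64(123.70166926326934))
[([196.8, 55.7, 314.9, 183.0], 0.71)]
```

View pics/w1.png

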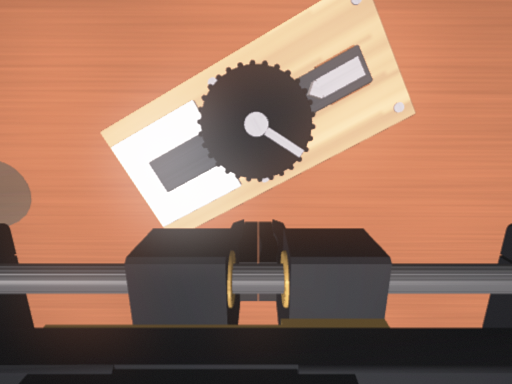

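The wrist view shows the nut disc centred at about (256.5,121.5), the stud top at (256,124), the pointer end at (301,154) and the tooth point at (308,92). The fingertips are in front at (258,225).

Run:
```python
from h import *
c=get_calibration("wrist"); im=cv2.imread("pics/w1.png")
C=ray(c,256.5,121.5,.076); print("c disc",C.round(4),"stud",ray(c,256,124,.088).round(4))
# dark disc segmentation
g=im.max(axis=2); m=((g<70)*255).astype(np.uint8); m[200:]=0
m=cv2.morphologyEx(m,cv2.MORPH_OPEN,cv2.getStructuringElement(2,(45,45)))
k=max(cv2.findContours(m,0,1)[0],key=cv2.contourArea); h=cv2.convexHull(k)
(x,y),ax,_=cv2.fitEllipse(h); print("ellipse",x,y,ax); C=ray(c,x,y,.076); print(C.round(4), "diam",ax[0]/c["fx"]*(np.array(c["T"])[2,3]-.076))
P=ray(c,301,154,.076); t=ray(c,308,92,.052); 
for n,v in (("ptr",P-C),("tooth",t-C)): print(n,v.round(4),np.hypot(*v[:2]).round(4),np.degrees(np.arctan2(v[1],v[0])).round(1))
print("bar dir from board edges:",[np.degrees(np.arctan2(*( (ray(c,*b,.018)-ray(c,*a,.018))[[1,0]]))).round(1) for a,b in [((165,228),(414,113)),((101,133),(340,0))]])
print("bar", np.degrees(np.arctan2(*((ray(c,364,64,.038)-ray(c,160,177,.038))[[1,0]]))).round(1))
```

```text
c disc [0.528  0.0563 0.076 ] stud [0.5262 0.0567 0.088 ]Traceback (most recent call last):
  File "<stdin>", line 7, in <module>
ValueError: max() iterable argument is empty
```

Run:
```python
from h import *
c=get_calibration("wrist")
C=np.array([.527,.0565,.076])
P=ray(c,301,154,.076); t=ray(c,308,92,.052); 
for n,v in (("ptr",P-C),("tooth",t-C)): print(n,v.round(4),np.hypot(*v[:2]).round(4),np.degrees(np.arctan2(v[1],v[0])).round(1))
print("bar dir from board edges:",[np.degrees(np.arctan2(*( (ray(c,*b,.018)-ray(c,*a,.018))[[1,0]]))).round(1) for a,b in [((165,228),(414,113)),((101,133),(340,0))]])
print("bar", np.degrees(np.arctan2(*((ray(c,364,64,.038)-ray(c,160,177,.038))[[1,0]]))).round(1))
print("disc diam", 117/c["fx"]*(np.array(c["T"])[2,3]-.076)/np.cos(.26))
```

```text
ptr [-0.0261 -0.0382  0.    ] 0.0463 -124.3
tooth [ 0.0261 -0.0461 -0.024 ] 0.0529 -60.5
bar dir from board edges: [np.float64(-64.6), np.float64(-63.2)]
bar -61.8
disc diam 0.10373827555410316
```

```bash
python3 -m handwheel '[[[-0.025,0.04,0,0,0,0],[-0.025,0.075,0,0,0,0],[-0.025,0.085,0,0,0,0],[-0.025,0.09,0,0,0,0],[-0.025,0.092,0,0,0,0],[-0.025,0.094,0,0,0,0],[-0.025,0.096,0,0,0,0],[-0.025,0.098,0,0,0,0],[-0.025,0.098,0,0,0,0],[-0.025,0.098,0,0,0,0]]]'
python3 - <<'E'
from h import *
s=r.get_state(); print(s["tool_pos"],s["contact_force"])
im=snapshot("wrist"); cv2.imwrite("pics/w2.png",im[:,:,::-1])
# next rows: circle from 180deg, 10 deg steps to +60 (rel. tool axes x=-X z=-Y)
def rows(a0,a1,n,rad=.036):
    a=np.radians(np.linspace(a0,a1,n+1)[1:]); b=np.radians(a0)
    print(n,str([[round(-rad*(np.cos(t)-np.cos(b)),4),0,round(-rad*(np.sin(t)-np.sin(b)),4)] for t in a]))
rows(180,240,6)
E
```

```text
clock: 3.42
tool_pos: [0.4912, 0.055, 0.0725]
eef_rot: [-0.0, -0.707, 0.707, -0.0]
contact_force: [-1.2, -1.9, 4.4]
opening: 0.005
[0.49116214 0.05499068 0.07248928] [-1.24778459 -1.93496876  4.4464024 ]
6 [[np.float64(-0.0005), 0, np.float64(0.0063)], [np.float64(-0.0022), 0, np.float64(0.0123)], [np.float64(-0.0048), 0, np.float64(0.018)], [np.float64(-0.0084), 0, np.float64(0.0231)], [np.float64(-0.0129), 0, np.float64(0.0276)], [np.float64(-0.018), 0, np.float64(0.0312)]]
```

View pics/w2.png

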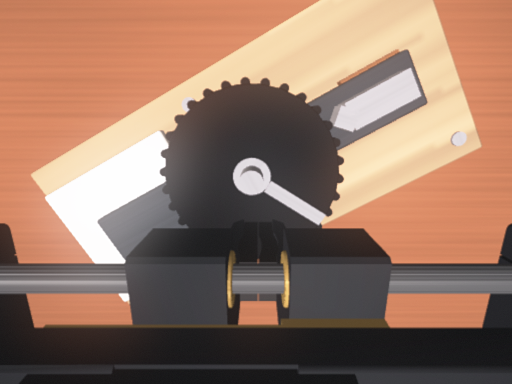

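Contact is made at about 4.4 N, roughly 4 mm sunk. The stud is at (251,177) and the pointer end at (323,219). I'll press 1 mm more and roll the first 60°.

```bash
python3 -m handwheel '[[[0,0.001,0,0,0,0],[-0.0005,0.001,0.0063,0,0,0],[-0.0022,0.001,0.0123,0,0,0],[-0.0048,0.001,0.018,0,0,0],[-0.0084,0.001,0.0231,0,0,0],[-0.0129,0.001,0.0276,0,0,0],[-0.018,0.001,0.0312,0,0,0],[-0.018,0.001,0.0312,0,0,0],[-0.018,0.001,0.0312,0,0,0]]]'
python3 - <<'E'
from h import *
s=r.get_state(); print(s["tool_pos"],s["contact_force"]); c=get_calibration("wrist")
im=snapshot("wrist"); cv2.imwrite("pics/w3.png",im[:,:,::-1]); print("C",proj(c,[.527,.0565,.071]))
E
```

```text
clock: 4.22
tool_pos: [0.5108, 0.0238, 0.0711]
eef_rot: [0.001, 0.707, -0.707, 0.001]
contact_force: [0.2, -1.2, 4.9]
opening: 0.009
[0.51076209 0.02380385 0.07112851] [ 0.19881808 -1.19450378  4.90738314]
C (np.float64(200.7924787908137), np.float64(211.03512550881837))
```

View pics/w3.png

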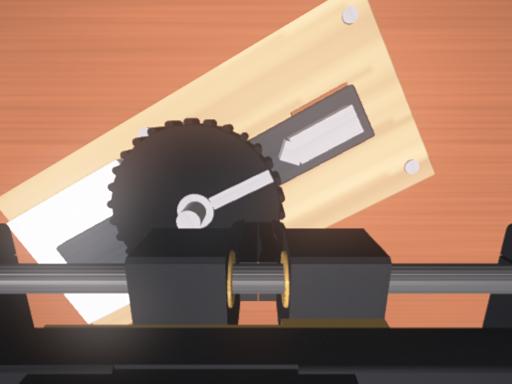

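The pointer end is at (272,176), the hub ring at about (196,210) and the tooth point at (280,157). The line is nearly at the tooth, with little slip.

Run:
```python
from h import *
c=get_calibration("wrist")
A=ray(c,272,176,.071);B=ray(c,214,206,.071);t=ray(c,280,157,.052); hub=ray(c,196,210,.071); C=np.array([.527,.0565,.071])
d=lambda v:np.degrees(np.arctan2(v[1],v[0])).round(1)
print("line",d(A-B),"ptr-C",d(A-C),np.hypot(*(A-C)[:2]),"tooth",t.round(4),d(t-C),np.hypot(*(t-C)[:2]),"hub",hub.round(4))
def rows(a0,a1,n,rad=.036):
    a=np.radians(np.linspace(a0,a1,n+1)[1:]); b=np.radians(a0)
    print(n,[[float(round(-rad*(np.cos(t)-np.cos(b)),4)),0,float(round(-rad*(np.sin(t)-np.sin(b)),4))] for t in a])
rows(240,420,12)
```

```text
line -62.0 ptr-C -63.2 0.04351472716762987 tooth [0.5542 0.0121 0.052 ] -58.5 0.0520459920460499 hub [0.5276 0.0591 0.071 ]
12 [[-0.0087, 0, 0.0036], [-0.018, 0, 0.0048], [-0.0273, 0, 0.0036], [-0.036, 0, 0.0], [-0.0435, 0, -0.0057], [-0.0492, 0, -0.0132], [-0.0528, 0, -0.0219], [-0.054, 0, -0.0312], [-0.0528, 0, -0.0405], [-0.0492, 0, -0.0492], [-0.0435, 0, -0.0566], [-0.036, 0, -0.0624]]
```

```bash
python3 -m handwheel '[[[-0.0087,0,0.0036,0,0,0],[-0.018,0,0.0048,0,0,0],[-0.0273,0,0.0036,0,0,0],[-0.036,0,0,0,0,0],[-0.0435,0,-0.0057,0,0,0],[-0.0492,0,-0.0132,0,0,0],[-0.0528,0,-0.0219,0,0,0],[-0.054,0,-0.0312,0,0,0],[-0.0528,0,-0.0405,0,0,0],[-0.0492,0,-0.0492,0,0,0],[-0.0435,0,-0.0566,0,0,0],[-0.036,0,-0.0624,0,0,0]]]'
python3 -m handwheel '[[[0.0087,0,-0.0036,0,0,0],[0.018,0,-0.0048,0,0,0],[0.0273,0,-0.0036,0,0,0],[0.036,0,0,0,0,0],[0.0435,0,0.0057,0,0,0],[0.0492,0,0.0132,0,0,0],[0.0528,0,0.0219,0,0,0],[0.054,0,0.0312,0,0,0],[0.0528,0,0.0405,0,0,0],[0.0492,0,0.0492,0,0,0],[0.0435,0,0.0566,0,0,0],[0.036,0,0.0624,0,0,0]]]'
python3 - <<'E'
from h import *
s=r.get_state(); print(s["tool_pos"],s["contact_force"]); c=get_calibration("wrist")
im=snapshot("wrist"); cv2.imwrite("pics/w4.png",im[:,:,::-1]); print("C",proj(c,[.527,.0565,.071]))
E
```

```text
clock: 5.27
tool_pos: [0.548, 0.0874, 0.0715]
eef_rot: [0.002, 0.708, -0.707, 0.002]
contact_force: [1.7, -0.8, 5.1]
opening: 0.003
clock: 6.27
tool_pos: [0.5093, 0.0244, 0.071]
eef_rot: [-0.0, 0.707, -0.707, 0.0]
contact_force: [-1.4, 2.3, 4.5]
opening: 0.004
[0.50928289 0.02436035 0.07102495] [-1.3716312   2.25772966  4.54693856]
C (np.float64(201.62501120813337), np.float64(208.46474125182002))
```

View pics/w4.png

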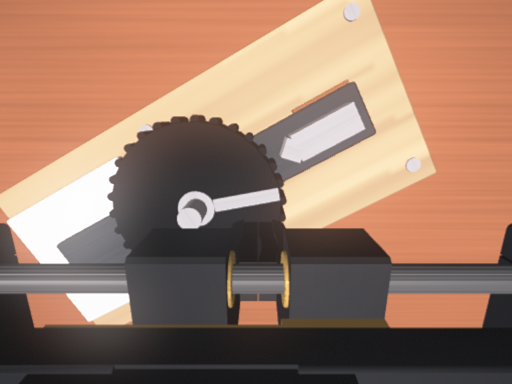

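After about 360° of finger motion the pointer end is at (279,194), about 15° short of the tooth, so slip is around 4%. I'll do the second turn and then correct the remainder.

```bash
python3 -m handwheel '[[[-0.0087,0,0.0036,0,0,0],[-0.018,0,0.0048,0,0,0],[-0.0273,0,0.0036,0,0,0],[-0.036,0,0,0,0,0],[-0.0435,0,-0.0057,0,0,0],[-0.0492,0,-0.0132,0,0,0],[-0.0528,0,-0.0219,0,0,0],[-0.054,0,-0.0312,0,0,0],[-0.0528,0,-0.0405,0,0,0],[-0.0492,0,-0.0492,0,0,0],[-0.0435,0,-0.0566,0,0,0],[-0.036,0,-0.0624,0,0,0]]]'
python3 -m handwheel '[[[0.0087,0,-0.0036,0,0,0],[0.018,0,-0.0048,0,0,0],[0.0273,0,-0.0036,0,0,0],[0.036,0,0,0,0,0],[0.0435,0,0.0057,0,0,0],[0.0492,0,0.0132,0,0,0],[0.0528,0,0.0219,0,0,0],[0.054,0,0.0312,0,0,0],[0.0528,0,0.0405,0,0,0],[0.0492,0,0.0492,0,0,0],[0.0435,0,0.0566,0,0,0],[0.036,0,0.0624,0,0,0]]]'
python3 - <<'E'
from h import *
s=r.get_state(); print(s["tool_pos"],s["contact_force"]); c=get_calibration("wrist")
im=snapshot("wrist"); cv2.imwrite("pics/w5.png",im[:,:,::-1]); print("C",proj(c,[.527,.0565,.071]))
def rows(a0,a1,n,rad=.036):
    a=np.radians(np.linspace(a0,a1,n+1)[1:]); b=np.radians(a0)
    print(n,[[float(round(-rad*(np.cos(t)-np.cos(b)),4)),0,float(round(-rad*(np.sin(t)-np.sin(b)),4))] for t in a])
rows(240,280,8)
E
```

```text
clock: 7.32
tool_pos: [0.5479, 0.0874, 0.0715]
eef_rot: [0.002, 0.708, -0.707, 0.002]
contact_force: [1.3, -0.8, 5.2]
opening: 0.007
clock: 8.32
tool_pos: [0.5092, 0.0244, 0.071]
eef_rot: [-0.0, 0.707, -0.707, 0.0]
contact_force: [-1.1, 2.0, 5.3]
opening: 0.008
[0.50920267 0.0243586  0.07099869] [-1.05628202  1.97808516  5.33841738]
C (np.float64(201.66312808807174), np.float64(208.36665169799926))
8 [[-0.0028, 0, 0.0015], [-0.0057, 0, 0.0027], [-0.0087, 0, 0.0036], [-0.0117, 0, 0.0043], [-0.0149, 0, 0.0047], [-0.018, 0, 0.0048], [-0.0211, 0, 0.0047], [-0.0243, 0, 0.0043]]
```

View pics/w5.png

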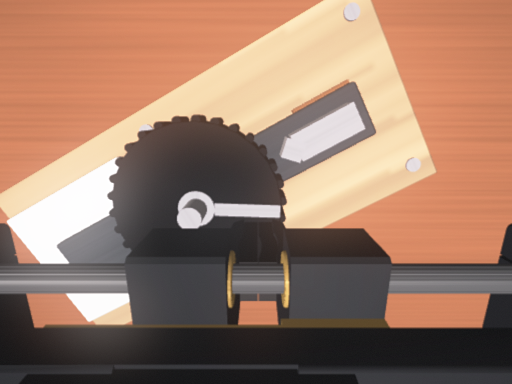

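The pointer end is at (280,211) with the hub at (196,208), so the line is about 30° short of the tooth. I'll roll 30° more slowly, lift straight off, back away and look.

```bash
python3 -m handwheel '[[[-0.0028,0,0.0015,0,0,0],[-0.0057,0,0.0027,0,0,0],[-0.0087,0,0.0036,0,0,0],[-0.0117,0,0.0043,0,0,0],[-0.0149,0,0.0047,0,0,0],[-0.018,0,0.0048,0,0,0],[-0.018,0,0.0048,0,0,0],[-0.018,0,0.0048,0,0,0]]]'
python3 -m handwheel '[[[0,-0.006,0,0,0,0],[0,-0.012,0,0,0,0],[0,-0.04,0,0,0,0],[0,-0.07,0,0,0,0],[0.03,-0.09,-0.018,0,0,0],[0.06,-0.1,-0.036,0,0,0],[0.06,-0.1,-0.036,0,0,0],[0.06,-0.1,-0.036,0,0,0]]]'
python3 - <<'E'
from h import *
s=r.get_state(); print(s["tool_pos"],s["contact_force"]); c=get_calibration("wrist")
im=snapshot("wrist"); cv2.imwrite("pics/w6.png",im[:,:,::-1]); C=proj(c,[.527,.0565,.076]);print("C",C)
x,y=int(C[0])-70,int(C[1])-75; print("crop origin",x,max(y,0))
cv2.imwrite("pics/w6c.png",cv2.resize(im[max(y,0):y+150,x:x+190,::-1],None,fx=4,fy=4,interpolation=2))
E
```

```text
clock: 9.03
tool_pos: [0.5279, 0.0195, 0.071]
eef_rot: [0.001, 0.707, -0.707, 0.001]
contact_force: [-0.3, -0.3, 5.7]
opening: 0.0
clock: 9.7
tool_pos: [0.4658, 0.0565, 0.1717]
eef_rot: [-0.001, 0.707, -0.707, 0.001]
contact_force: [0.6, -0.3, -0.6]
opening: -0.003
[0.4658419  0.05650617 0.17167767] [ 0.63288911 -0.32358185 -0.59984569]
C (np.float64(259.8426305134507), np.float64(123.194734753048))
crop origin 189 48
```

View pics/w6c.png

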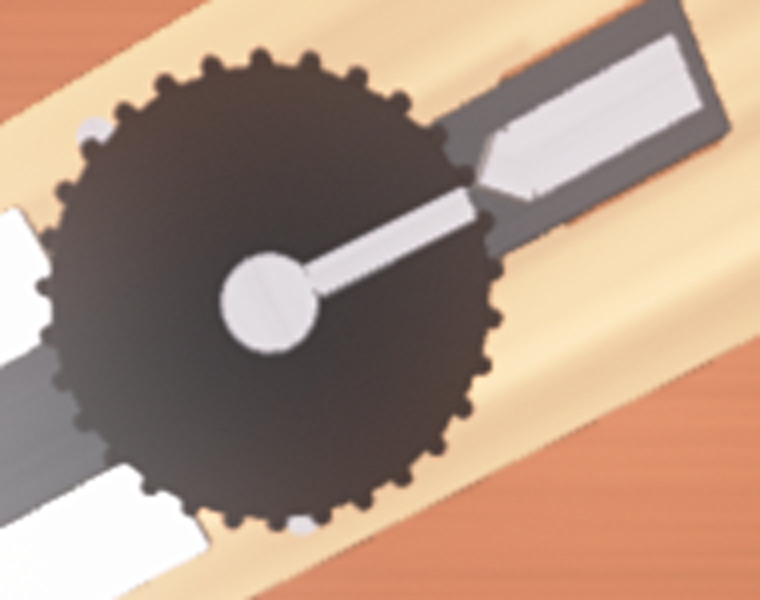

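Crop: line end at (472,203), inner end (313,282), tooth point (478,182), tooth base centre (687,70). They look nearly aligned, so I'll quantify it.

Run:
```python
from h import *
c=get_calibration("wrist"); f=lambda u,v,z: ray(c,189+u/4-.375,48+v/4-.375,z)
A,B=f(472,203,.076),f(313,282,.076); t,b=f(478,182,.052),f(687,70,.052)
# nut centre from tooth-pair fit of rim extremes
cen=f(269,292,.076); stud=f(269,302,.088)
d=lambda v:float(np.degrees(np.arctan2(v[1],v[0])).round(1))
print("line",d(A-B),"tooth axis",d(b-t),"cen",cen.round(4),"stud",stud.round(4))
for C in (cen,stud,np.array([.527,.0565,0])): print("ptr",d(A-C),"tooth",d(t-C),np.hypot(*(A-C)[:2]).round(4),np.hypot(*(t-C)[:2]).round(4))
# consistent: centre = tooth tip - 54mm along tooth axis
u=(b-t)[:2]/np.linalg.norm((b-t)[:2]); print("cen from tooth",t[:2]-.054*u)
```

```text
line -64.1 tooth axis -62.4 cen [0.5305 0.0589 0.076 ] stud [0.5287 0.0588 0.088 ]
ptr -66.9 tooth -63.0 0.0452 0.0524
ptr -64.8 tooth -61.3 0.0459 0.0532
ptr -61.5 tooth -58.4 0.0446 0.0521
cen from tooth [0.5293036  0.05999646]
```

The estimates agree: the line is about 2–3.5° short. I'll touch the near side of the rim again, nudge 2 mm (about 3°), lift and look again.

```bash
python3 -m handwheel '[[[-0.027,0.03,-0.002,0,0,0],[-0.027,0.06,-0.002,0,0,0],[-0.027,0.085,-0.002,0,0,0],[-0.027,0.092,-0.002,0,0,0],[-0.027,0.095,-0.002,0,0,0],[-0.027,0.098,-0.002,0,0,0],[-0.027,0.1,-0.002,0,0,0],[-0.027,0.1,-0.002,0,0,0],[-0.027,0.1,-0.001,0,0,0],[-0.027,0.1,0,0,0,0],[-0.027,0.1,0,0,0,0],[-0.027,0.1,0,0,0,0]]]'
python3 -m handwheel '[[[0,-0.006,0,0,0,0],[0,-0.012,0,0,0,0],[0,-0.04,0,0,0,0],[0,-0.07,0,0,0,0],[0.015,-0.09,0,0,0,0],[0.027,-0.1,0,0,0,0],[0.027,-0.1,0,0,0,0],[0.027,-0.1,0,0,0,0]]]'
python3 - <<'E'
from h import *
s=r.get_state(); print(s["tool_pos"],s["contact_force"]); c=get_calibration("wrist")
im=snapshot("wrist"); cv2.imwrite("pics/w7.png",im[:,:,::-1])
cv2.imwrite("pics/w7c.png",cv2.resize(im[48:198,189:379,::-1],None,fx=4,fy=4,interpolation=2))
E
```

```text
clock: 10.75
tool_pos: [0.4939, 0.0559, 0.0715]
eef_rot: [-0.0, 0.707, -0.707, 0.0]
contact_force: [-2.9, 0.7, 4.1]
opening: 0.003
clock: 11.42
tool_pos: [0.4681, 0.0555, 0.1716]
eef_rot: [0.001, 0.707, -0.707, 0.001]
contact_force: [0.3, -0.1, -0.3]
opening: 0.006
[0.46813657 0.05548179 0.17159194] [ 0.32271989 -0.08772285 -0.32339985]
```

View pics/w7c.png

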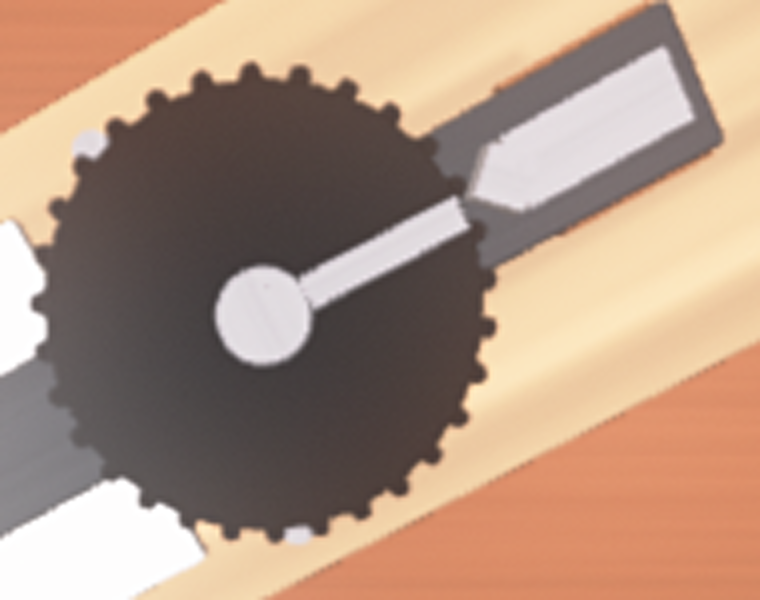

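Line end (463,212), inner end (307,293), tooth point (468,194), tooth base (680,82). They're closer now. I'll measure both pictures with proper line fits.

Run:
```python
from h import *
c=get_calibration("wrist")
def fit(im,poly):
    g=cv2.resize(im[48:198,189:379],None,fx=4,fy=4,interpolation=2)
    m=np.zeros(g.shape[:2],np.uint8); cv2.fillPoly(m,[np.array(poly)],255)
    hsv=cv2.cvtColor(g,cv2.COLOR_BGR2HSV); b=((hsv[...,2]>165)&(hsv[...,1]<38)&(m>0)).astype(np.uint8)
    n,l,s,_=cv2.connectedComponentsWithStats(b); k=1+s[1:,4].argmax(); pts=np.argwhere(l==k)[:,::-1].astype(float)
    return pts
f=lambda p,z: ray(c,189+p[0]/4-.375,48+p[1]/4-.375,z)
d=lambda v:float(np.degrees(np.arctan2(v[1],v[0])).round(2))
for n,dx,dy in (("w6",9,-11),("w7",0,0)):
    im=cv2.imread(f"pics/{n}.png")
    P=lambda L:[[x+dx,y+dy] for x,y in L]
    a=fit(im,P([[325,255],[400,205],[440,190],[450,225],[430,255],[340,300]]))
    t=fit(im,P([[462,196],[480,130],[660,30],[710,120],[520,225]]))
    out=[]
    for pts,z in ((a,.076),(t,.052)):
        vx,vy,x,y=cv2.fitLine(pts.astype(np.float32),cv2.DIST_L2,0,.01,.01).ravel()
        W=np.array([f(p,z) for p in pts[::7]])[:,:2]; m=W.mean(0); u=np.linalg.svd(W-m)[2][0]; u*=np.sign(u[0]); out.append((m,u))
    (m1,u1),(m2,u2)=out
    C=m2-u2*np.dot(m2-np.array([.529,.059]),u2)  # foot of axis on tooth line
    off=np.cross(u2,m1-m2); rr=np.dot(m1-C,u2)
    print(n,len(a),len(t),"line",d(u1),"tooth axis",d(u2),"lateral off mm",off*1e3,"at r",rr.round(4),"-> deg",np.degrees(off/rr).round(2))
```

```text
w6 4416 17698 line -62.65 tooth axis -62.07 lateral off mm -1.4478156654503214 at r 0.0302 -> deg -2.75
w7 4444 17549 line -61.84 tooth axis -62.04 lateral off mm -1.1777144742836816 at r 0.0277 -> deg -2.43<stdin>:22: DeprecationWarning: Arrays of 2-dimensional vectors are deprecated. Use arrays of 3-dimensional vectors instead. (deprecated in NumPy 2.0)
```

```bash
cat > meas.py <<'E'
from h import *
import sys
def meas(im,c,stud0,tip0,ang0):
    # stud0,tip0 pixel guesses; strip & tooth segmented in full picture upscaled x4
    S=4; g=cv2.resize(im,None,fx=S,fy=S,interpolation=2); hsv=cv2.cvtColor(g,cv2.COLOR_BGR2HSV)
    b=((hsv[...,2]>165)&(hsv[...,1]<38)); yy,xx=np.mgrid[:b.shape[0],:b.shape[1]]
    X=(xx+.5)/S-.5; Y=(yy+.5)/S-.5
    e=np.array(tip0)-np.array(stud0); L=np.linalg.norm(e); e=e/L
    al=(X-stud0[0])*e[0]+(Y-stud0[1])*e[1]; la=(Y-stud0[1])*e[0]-(X-stud0[0])*e[1]
    def wpts(mask,z): return np.array([ray(c,u,v,z)[:2] for u,v in zip(X[mask][::5],Y[mask][::5])])
    strip=wpts(b&(al>.32*L)&(al<.85*L)&(abs(la)<9),.076)
    tm=b&(al>1.0*L)&(al<2.1*L)&(abs(la)<.35*L); tooth=wpts(tm,.052)
    stud=wpts(b&(np.hypot(X-stud0[0],Y-stud0[1])<.3*L)&(al<0),.088)
    o=[]
    for W in (strip,tooth):
        m=W.mean(0); u=np.linalg.svd(W-m,full_matrices=False)[2][0]; u=u*np.sign(u[0]); o.append((m,u))
    (m1,u1),(m2,u2)=o; n=np.array([-u2[1],u2[0]])
    d=lambda v:round(float(np.degrees(np.arctan2(v[1],v[0]))),2)
    sc=np.array(cv2.minEnclosingCircle((stud*1000).astype(np.float32))[0])/1000
    print("strip dir",d(u1),"tooth dir",d(u2),"lateral mm from tooth line: strip mid",(n@(m1-m2)*1e3).round(2),"at along",(u2@(m1-m2)*1e3).round(1),"stud(half)",(n@(sc-m2)*1e3).round(2),(u2@(sc-m2)*1e3).round(1),len(strip),len(tooth),len(stud))
    return m1,u1,m2,u2
E
python3 - <<'E'
from meas import *
c=get_calibration("wrist"); im=cv2.imread("pics/w7.png"); meas(im,c,(254.4,126.4),(305.6,96.1),0)
# rim: dark disc centre
f=lambda u,v,z: ray(c,189+u/4-.375,48+v/4-.375,z)
# hand rim extremes (tooth tips): left 38, right 490, top 68, bottom 538
print("rim cen",f(264,303,.076),f(264,303,.066),"stud",f(263,315,.088), "cam",np.array(c["T"])[:3,3], np.array(c["T"])[:3,2])
g=cv2.cvtColor(im[48:198,189:379],cv2.COLOR_BGR2GRAY)
h=cv2.HoughCircles(cv2.GaussianBlur(g,(3,3),0),cv2.HOUGH_GRADIENT,1,50,param1=100,param2=15,minRadius=50,maxRadius=62); print("rim hough",h)
E
```

```text
strip dir -63.47 tooth dir -62.04 lateral mm from tooth line: strip mid -1.24 at along -51.9 stud(half) -0.59 -81.2 874 3510 717
rim cen [0.52945955 0.05959782 0.076     ] [0.52926612 0.05971124 0.066     ] stud [0.52736563 0.05966589 0.088     ] cam [0.53409681 0.05687872 0.31572923] [-2.53977691e-01  1.87345870e-04 -9.67210059e-01]
rim hough None
```

The line is still about 1.4–2.4° short. One more small nudge with the same approach, measured numerically.

```bash
python3 -m handwheel '[[[-0.027,0.03,-0.002,0,0,0],[-0.027,0.06,-0.002,0,0,0],[-0.027,0.085,-0.002,0,0,0],[-0.027,0.092,-0.002,0,0,0],[-0.027,0.095,-0.002,0,0,0],[-0.027,0.098,-0.002,0,0,0],[-0.027,0.1,-0.002,0,0,0],[-0.027,0.1,-0.002,0,0,0],[-0.027,0.1,-0.001,0,0,0],[-0.027,0.1,0.0005,0,0,0],[-0.027,0.1,0.0005,0,0,0],[-0.027,0.1,0.0005,0,0,0]]]'
python3 -m handwheel '[[[0,-0.006,0,0,0,0],[0,-0.012,0,0,0,0],[0,-0.04,0,0,0,0],[0,-0.07,0,0,0,0],[0.015,-0.09,0,0,0,0],[0.027,-0.1,0,0,0,0],[0.027,-0.1,0,0,0,0],[0.027,-0.1,0,0,0,0]]]'
python3 - <<'E'
from meas import *
c=get_calibration("wrist"); im=snapshot("wrist")[:,:,::-1].copy(); cv2.imwrite("pics/w8.png",im)
f=lambda z,p:proj(c,p)
s0=proj(c,[.5274,.0597,.088]); t0=proj(c,[.5274+.0253,.0597-.0477,.052]); print(s0,t0, r.get_state()["tool_pos"])
meas(im,c,s0,t0,0)
cv2.imwrite("pics/w8c.png",cv2.resize(im[48:198,189:379],None,fx=4,fy=4,interpolation=2))
E
```

```text
clock: 12.47
tool_pos: [0.4942, 0.055, 0.0715]
eef_rot: [0.0, 0.707, -0.707, 0.0]
contact_force: [-2.0, 1.3, 4.9]
opening: 0.004
clock: 13.13
tool_pos: [0.468, 0.0548, 0.1715]
eef_rot: [0.001, 0.707, -0.707, 0.001]
contact_force: [0.6, 0.2, -0.5]
opening: 0.004
(np.float64(253.47326969698918), np.float64(126.02631459611784)) (np.float64(306.902843634677), np.float64(96.1190346518665)) [0.46817279 0.05483206 0.17080667]
strip dir -59.41 tooth dir -61.95 lateral mm from tooth line: strip mid 0.63 at along -51.4 stud(half) -0.47 -81.7 899 3511 717
```

View pics/w8c.png

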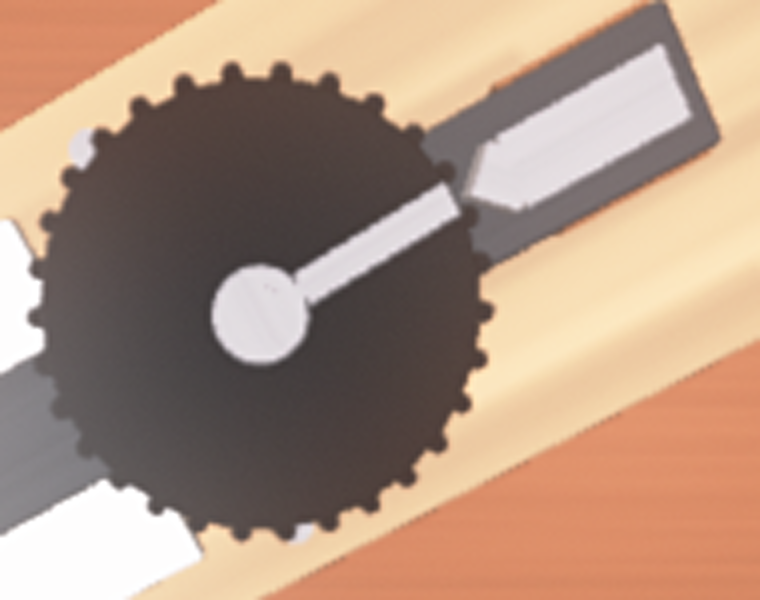

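The line end is at (452,198) and the tooth point at (466,194), so the line now aims straight at the tooth to within 1–2°. I'll raise the hand further, check the other objects and hand in.

```bash
python3 -m handwheel '[[[0.02,-0.04,0,0,0,0],[0.02,-0.08,0,0,0,0],[0.02,-0.12,0,0,0,0],[0.02,-0.12,0,0,0,0],[0.02,-0.12,0,0,0,0]]]'
python3 - <<'E'
from h import *
from plant import job
snapshot("scene")
for t in ["jar","mallet","spanner","drill"]: print(t,[np.round(b["bbox"]).tolist() for b in boxes_of(t,"scene")[:1]])
s=r.get_state(); print(s["clock"],s["tool_pos"],s["contact_force"]); print(job.finish_job())
E
```

```text
clock: 13.6
tool_pos: [0.4493, 0.0551, 0.292]
eef_rot: [0.002, 0.707, -0.707, 0.002]
contact_force: [-0.2, 0.5, 0.4]
opening: 0.009
jar [[366.0, 194.0, 402.0, 239.0]]
mallet [[120.0, 107.0, 180.0, 162.0]]
spanner [[180.0, 221.0, 236.0, 265.0]]
drill [[378.0, 248.0, 425.0, 349.0]]
13.85 [0.44641184 0.05464503 0.28915448] [-0.64677995 -0.42078307 -0.06660114]
the job is handed in; nothing more can be done
None
```

The nut is loosened as asked: I brought the pointer line about 62° anticlockwise to the tooth, then went on two more full turns and stopped with the line at the tooth again. I used the shut fingertips on the top face near the rim, about 36 mm from the axis, pressing about 5 N. The job was handed in at 13.9 s.

- **Slip:** pictures after each turn showed the nut falling about 15° behind per turn. I made that up with a slow 30° roll and two small nudges.
- **Final line position:** the last close check puts the line 1 to 2.5° past the tooth. My estimates differ: 1.3° taking the axis on the tooth's own line, 2.5° from the strip's direction. I did not correct further, because the previous nudge of about 2.5 mm had moved it about 4° instead of the 2° or so I wanted.
- **Turn count:** it comes from the finger motion and a picture after each turn; I had no direct reading of the nut's angle.
- **Other things:** the jar, mallet, spanner and drill were detected where they started, within the detector's few-pixel scatter.
- **Hand:** it ended about 0.21 m above the nut with no contact force beyond sensor noise.

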